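# Power and raise the exam lamp

## Robot

A 7-joint arm with a two-finger parallel gripper is mounted at the origin on the work surface. World frame = base frame: x ahead of the robot, y to its left, z up, the work surface at z = 0. Lengths are in mm, angles in rad, forces in N, time in s.
With the tool pointing down it reaches from about 350 to 900 mm from the base axis. Payload 19.9 kg.
Tool frame: the origin (TCP) lies at the very end of the fingers, on their centre line; the grasp point (between the pads) lies 19 mm behind it; z points along the fingers, y is the direction in which the jaws open and shut (so a half turn about z gives the same grasp; the last joint's range is limited). The gripper opens to 85 mm and grips with 20 to 120 N. Pads are 22 mm wide; open, the fingers measure 114 mm over their backs; the gripper's body (76 mm by 85 mm) begins 54 mm behind the grasp point. The pads swing forward as they close: fully open they stand 13 mm farther back than shut.
Start: joints at [-0.042, 0.417, -0.01, 1.614, 0.005, 1.111, -0.053], TCP at [624.979, 0.002, 207.46] pointing down, gripper open.
Joint ranges: [-2.81, 2.81], [-0.39, 2.02], [-1.27, 1.25], [0.06, 2.57], [-1.19, 4.33], [0.19, 2], [-2.82, 2.82]. Speed limits (rad/s): [1.89, 1.89, 2.39, 2.39, 3.01, 3.01, 3.01].

## Interface

Orientations are given as a unit quaternion [x, y, z, w].
In Python, from station import r, imaging, models gives the robot as it stands.
- The arm moves only by the tool drive_tool, never from a script. Its argument "motion" is a list of rows, each a list of 7 numbers: the shift along the world's x, y, z in units of 30 cm (1.0 is 30 cm), then the turn, a rotation vector about the world's x, y, z in units of 2 pi rad (1.0 is 2 pi rad), then the closure, from 0 (fully open) to 1 (shut). A call has 1 to 8 rows; each row is the pose to reach, as a shift and turn from the pose measured when the call began, turning the shorter way round; what a row does not reach only later rows make up. A row lasts 1/10 s, in which the tool goes at most 50 mm and 8.59 degrees, less where a joint would pass 70% of its speed; a pose out of reach is approached as far as the arm can. A call with a number of a shift or a turn outside -1 to 1 is refused whole. A call with a gripper value outside its range is refused whole. The fingers move at their own pace and stop on an object; "grip_force" is the grip in N (left out, the last holds). Time passes only in rows, so rows that repeat a pose let the fingers close. It gives the time, the measured TCP pose, the force and the opening at its end, in the units of the state.
- r.observe(): the state, without advancing time (a new reading comes with each control period).
- imaging.snapshot(name): name is "scene" or "side" or "wrist"; returns (picture, depth): 400x640x3 uint8, red, green, blue; 400x640 float32, mm along the optical axis (not along the pixel's ray), 0 where there is no reading.
- imaging.get_calibration(name): a dict with "mtx" (3x3 intrinsics, pixels), "cam_to_world" (4x4, takes a point from camera to world coordinates); the wrist camera has in their place "mount" (4x4, takes a point from camera to tool coordinates, whose origin is the TCP and whose axes are the flange's). Camera axes: x right, y up, looking along -z (the intrinsics and any distortion apply to the point x, -y, -z); pixel columns grow to the right and rows downward; lengths in mm; the calibration is good to about 2 mm. A picture is of the moment at which its call begins: read the wrist's pose just before it. get_calibration takes no time and is no camera call.
- r.finish_job(): hands the job in, once; it reports no verdict.
Trained networks look in the newest picture that a camera, given by its name, has taken for a name from the list of things; names that differ only in an ending like _2 or _b are one class to them, and where a whole thing is asked for, a point or a joint stands for the part that bears it (a point fixed in the world has none). Each returns a list of dicts, best first, with "p" (0 to 1); they miss things now and then, are a little off and sometimes report something else, mostly with a low value. They report only what shows in the picture. A call takes as long as a camera call. They do not tell look-alikes from the thing itself.
- models.masks_of(camera, target): "mask" (400x640 bool, what is visible of it) and "bbox" ([centre column, centre row, width, height] in pixels, round what is visible of it).
The state is a dict: "clock": time; "q": joint angles; "joint_velocities": joint speeds; "joint_torque": joint torques, N m; "tool_pos": TCP position; "eef_rot": TCP orientation; "wrist_force": force on the tool from outside, world axes, zero at the start; "wrist_torque": the same for the moment, N m; "grip_width": opening from 0.0 (shut) to 1.0 (fully open).
Only numpy, scipy, OpenCV 4.12 (cv2) and the standard library are available. Lean on these libraries where they do the work, as an engineer would, in place of code of your own. Each camera call takes 0.05 s, during which the arm holds its last target.

## Task

Get the small exam lamp ready in the bird clinic: stand the black battery pack upright in the open drawer at the lamp's foot, lowering it in rather than dropping it, and let go of it. Then take the lamp by its grip from above, squeeze in the release button on the side of the grip and pull the head straight up, past the first stop, until both tubes of the pole are fully drawn out at the second stop. Finish while still gripping the lamp head up there, fully extended (it sinks back if let go), and leave the tape roll, dish and jar where they are.

Things in the scene. Friction and masses are not known exactly. Their poses are not given: they have to be found in the camera images.
- battery_centre (a point): centre of the loose black battery pack, a block 50 (own x) x 34 (own y) x 90 mm (own z, up) weighing about 0.32 kg, standing upright on the table; a grey band 15 mm above its centre, brass contacts on its top. Half a turn makes no difference. Best gripped across the 34 mm, near its top
- lamp_foot: foot of the exam lamp, fixed to the table, does not move; origin on the table under the pole's axis, z up. White housing 140 (x) x 120 (y) x 58 mm high, reaching 75 mm to +x and 65 mm to -x of the axis; the open drawer stands out on its -x side (to x = -152 mm, plus a bar handle to -162 mm); a fixed steel sleeve of diameter 34 mm (42 at its black collar) goes up to z = 110 mm. The lamp head above does not turn relative to the foot
- drawer_floor (a point): centre of the inner floor of the open drawer, 6 mm above the table, axes as lamp_foot. The open-topped well is 68 (x) x 52 (y) mm inside, 49 mm deep; its rim is 55 mm above the table, its walls 6 mm (on -x with a white front panel another 6 mm thick and 100 mm wide, same height). 106 mm from the pole's axis. A battery standing here has its own x along the drawer's x, its centre 45 mm above this point and its top 41 mm above the rim
- lamp_head: lamp head on top of the pole; origin at the centre of its grey grip block, 34 (x) x 24 (y) x 54 mm (z), axes as lamp_foot; the origin is 145 mm above the table with the pole down and 265 mm when fully out. Squeeze the grip along its y axis, from above. The lampshade (92 mm wide) sits on an arm out to +x with its centre 115 mm from the grip's; shade and arm stay at least 8 mm below the grip's centre. Head and top tube weigh about 0.34 kg
- release_face (a point): centre of the outer face of the black release button on the +y side of the grip block, level with the grip's centre, 22 mm from it when out (so the grip is 34 mm wide over the button, 28 mm with it pressed in). The button is 24 (x) x 36 mm (z); it moves with the head
- release (a joint): how far the release button is pressed in (towards the grip's -y): 0 out, 0.006 fully in; sprung, about 8 N to press fully. Unless it is pressed in (more than about half way) the pole is locked down; once the head has risen 10 mm it no longer locks
- pole_top (a joint): how far the thin top tube is drawn out of the middle tube: 0 down, 0.060 at its end, which is the first stop. Moves up with about 4 to 5 N (mostly the head's weight) and sinks back when let go
- pole_middle (a joint): how far the middle tube is drawn out of the fixed sleeve: 0 down, 0.060 at its end, which is the second stop. Stiff (about 5 N of friction), so it follows only after the top tube has reached its end; some 10 N in all are then needed to pull up, and more than that is felt at the second stop
- dish: bystander: steel bowl 100 mm wide, 35 mm high; origin under its centre
- tape: bystander: tape roll lying flat, 70 mm wide, 24 mm high; origin under its centre
- jar: bystander: closed jar 68 mm wide, 85 mm high; origin under its centre
Mind the look-alikes: they are no part of the job. Of the things that look like the part that bears battery_centre, take the one that is farthest to the robot's right at the start.

How it is judged (in metres and radians):
On the way, in this order (a step that is already met when the one before it is completed fails the run):
1. the battery stands upright on the drawer's floor, let go of (horizontal distance between battery_centre and drawer_floor below 0.02 m and z of battery_centre in the frame of drawer_floor below 0.049 m and angle between battery_centre's own z axis and vertical below 0.15 rad and contact force between the fingers and anything else below 0.1 N), for 0.2 s.
2. the release button is squeezed in while the pole is still down (value of joint release above 0.0045 m and value of joint each of pole_top, pole_middle below 0.02 m and contact force between the fingers and lamp_head above 2 N), for 0.05 s.
At the end, for the whole second after the job is handed in: both tubes of the pole are drawn out to within 6 mm of their 60 mm ends, the fingers still grip the lamp head (more than 3 N) and it is still; the battery stands upright on the drawer's floor (centre within 20 mm of the drawer's middle and less than 49 mm above its floor, tilt under 0.15 rad) (value of joint each of pole_top, pole_middle above 0.054 m and contact force between the fingers and lamp_head above 3 N and linear speed of lamp_head below 0.02 m/s and horizontal distance between battery_centre and drawer_floor below 0.02 m and z of battery_centre in the frame of drawer_floor below 0.049 m and angle between battery_centre's own z axis and vertical below 0.15 rad); the arm keeps its last pose, push and grip.
It fails at once if a bystander (dish, tape roll, jar) is moved by more than 30 mm (distance of any of dish, tape, jar from where it was at the start of the episode above 0.03 m).
It fails at once if the battery is dropped (falls faster than 0.8 m/s out of the fingers) (linear speed of battery above 0.8 m/s and contact force between the fingers and battery below 0.1 N).
It also fails if it takes over 51 s, if anything falls off the work surface, if the arm or the gripper's body presses on something with over 40 N, if the wrist force passes 120 N, or if a joint passes its speed limit or range.

## Working session

There is one attempt and no reset: what is moved stays moved. The work goes in short steps, Python scripts to look and compute and a tool call to move; the robot and the scene stay as the last step left them, time stands still between calls to the robot, and variables do not carry over. Pictures are saved under pics/ and viewed, and the job is handed in when it is done.

Besides the shell and the picture viewer there is one more tool, called after ">>>" by a JSON object that holds its "op" and its "data". drive_tool: Moves the arm, as the interface text tells. Its arguments: {"type":"object","properties":{"motion":{"type":"array"},"grip_force":{"type":"number"}},"required":["motion"]}

```bash
mkdir -p pics
cat > h.py <<'E'
import numpy as np, cv2
from station import r, imaging, models
from scipy.spatial.transform import Rotation as R
def cal(n):
    c=imaging.get_calibration(n); 
    return c
def T_of(n,st=None):
    c=imaging.get_calibration(n)
    if n!='wrist': return np.array(c['mtx']),np.array(c['cam_to_world'])
    st=st or r.observe()
    T=np.eye(4);T[:3,:3]=R.from_quat(st['eef_rot']).as_matrix();T[:3,3]=st['tool_pos']
    return np.array(c['mtx']),T@np.array(c['mount'])
def cloud(n,d,st=None):
    K,T=T_of(n,st); v,u=np.mgrid[0:400,0:640]
    x=(u-K[0,2])/K[0,0]*d; y=(v-K[1,2])/K[1,1]*d
    P=np.stack([x,-y,-d,np.ones_like(d)],-1)@T.T
    P=P[...,:3]; P[d<=0]=np.nan
    return P
def save(p,name): cv2.imwrite('pics/'+name,p[:,:,::-1])
E
python3 - <<'E'
from h import *
print(r.observe())
for n in ['scene','side']:
    p,d=imaging.snapshot(n); save(p,n+'0.png'); P=cloud(n,d); np.savez('/tmp/%s0.npz'%n,P=P,p=p)
    print(n, {k:np.round(v,2).tolist() for k,v in cal(n).items()})
    for t in ['battery_centre','lamp_foot','lamp_head','dish','tape','jar','release_face']:
        for m in models.masks_of(n,t):
            q=P[m['mask']]; q=q[~np.isnan(q[:,0])]
            print(t,round(m['p'],2),np.round(m['bbox']),np.round(np.median(q,0)),np.round(np.percentile(q,[3,97],axis=0)).tolist())
E
```

```text
{'clock': 0.0, 'q': array([-0.04154796,  0.41795941, -0.01032   ,  1.61417747,  0.0046865 ,
        1.11069244, -0.05301258]), 'joint_velocities': array([-9.15661750e-04,  1.24508253e-03,  6.28379459e-05,  2.16572787e-04,
        7.59413634e-04,  3.90629210e-04,  8.95894082e-05]), 'joint_torque': array([ 3.43503270e-04, -8.64444852e+01,  6.79280274e-01, -4.34903777e+01,
        1.92400004e-02,  7.37222959e-03,  1.31192037e-04]), 'tool_pos': array([6.24623519e+02, 3.13818301e-02, 2.06867905e+02]), 'eef_rot': array([ 7.07087854e-01,  7.07125448e-01, -4.53440133e-04, -4.02466661e-04]), 'wrist_force': array([ 0.13183646, -0.12925393, -0.1607781 ]), 'wrist_torque': array([-0.00101949,  0.00127027, -0.02194969]), 'grip_width': 1.0023527666063983}
scene {'mtx': [[479.0, 0.0, 321.08], [0.0, 479.0, 198.13], [0.0, 0.0, 1.0]], 'cam_to_world': [[-0.16, -0.74, 0.66, 1506.54], [0.99, -0.13, 0.09, 180.1], [0.02, 0.66, 0.75, 1198.34], [0.0, 0.0, 0.0, 1.0]]}
battery_centre 0.91 [242. 267.  17.  32.] [ 801. -143.   67.] [[769.0, -174.0, 2.0], [818.0, -120.0, 93.0]]
battery_centre 0.85 [229. 190.  15. 
[... 1898 characters left out ...]
2.0, -119.0, 94.0]]
lamp_foot 0.89 [333. 202.  90.  90.] [607.  31.  57.] [[475.0, -26.0, 8.0], [742.0, 81.0, 159.0]]
lamp_foot 0.36 [311. 170.  49.  20.] [708.  17. 134.] [[612.0, -122.0, 6.0], [807.0, 37.0, 173.0]]
dish 0.73 [245. 312.  48.  39.] [495. 421.  21.] [[438.0, 385.0, 4.0], [526.0, 473.0, 38.0]]
dish 0.6 [310. 167.  51.  27.] [703.  18. 134.] [[612.0, -34.0, 112.0], [767.0, 37.0, 173.0]]
tape 0.55 [349. 185.  23.  19.] [ 672. -136.   20.] [[643.0, -164.0, 3.0], [703.0, -101.0, 28.0]]
jar 0.56 [361. 151.  18.  27.] [ 736. -267.   54.] [[718.0, -307.0, 5.0], [772.0, -252.0, 88.0]]
release_face 0.45 [321. 168.   4.  17.] [629.  34. 150.] [[620.0, 26.0, 131.0], [645.0, 39.0, 166.0]]
```

Run:
```python
import cv2,numpy as np
a=cv2.imread('pics/scene0.png');b=cv2.imread('pics/side0.png')
x=cv2.resize(a[130:310,170:370],None,fx=4,fy=3.3*4/3.3*0+3.3,interpolation=cv2.INTER_CUBIC)
x=cv2.resize(a[140:290,180:350],None,fx=4,fy=4,interpolation=cv2.INTER_CUBIC);cv2.imwrite('pics/c1.png',x)
x=cv2.resize(b[130:270,260:460],None,fx=4,fy=4,interpolation=cv2.INTER_CUBIC);cv2.imwrite('pics/c2.png',x)
```

```text
(no output)
```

View pics/scene0.png

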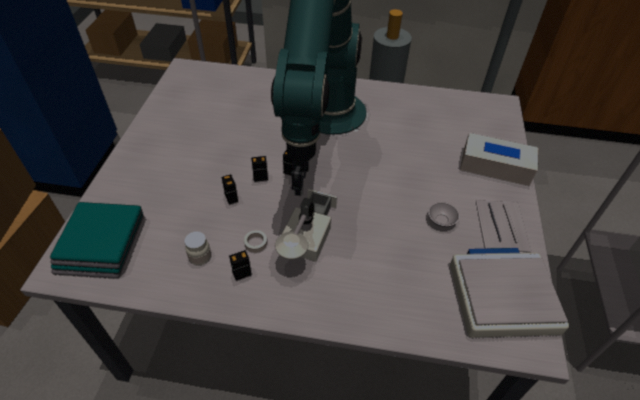

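View pics/c1.png

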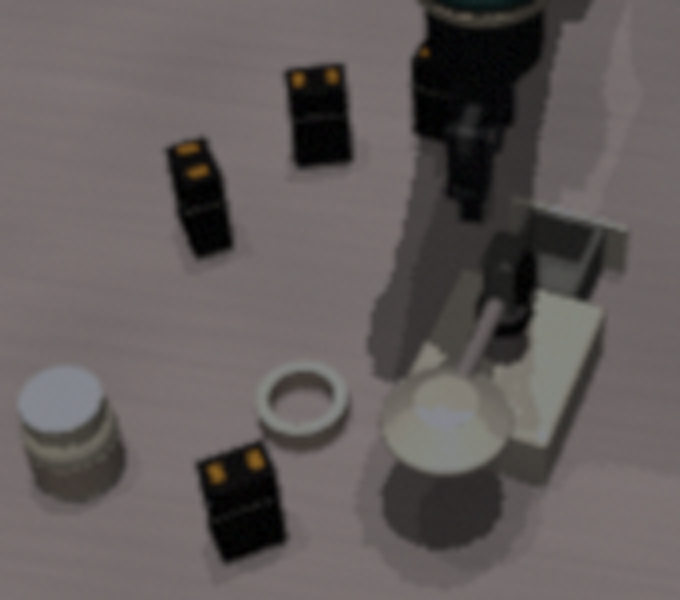

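View pics/c2.png

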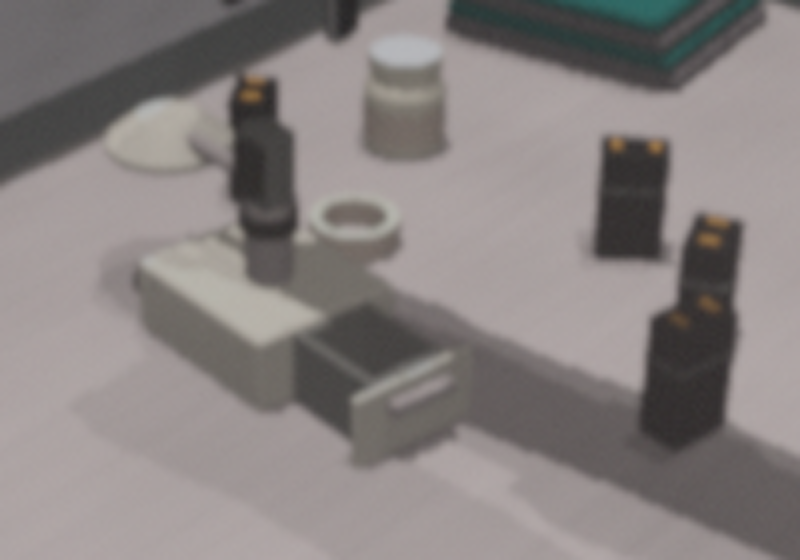

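Candidates (scene px): A (242,267) at y≈-145; B (229,190) at y≈-257; C (259,169) at y≈-185; D (hidden, side px 432,222) at y≈-90. B is farthest to the robot's right (smallest y), and the enlarged crop (crop px 200,195) shows it standing alone. The lamp is at scene (308,227), with its drawer towards the robot. Next I'll measure the poses.

Run:
```python
from h import *
for n in ['scene','side']:
    f=np.load('/tmp/%s0.npz'%n);P=f['P'].reshape(-1,3);p=f['p'].reshape(-1,3)
    s=(abs(P[:,0]-518)<60)&(abs(P[:,1]+257)<60)&(P[:,2]>85)
    q=P[s]; print(n,'batt top',len(q),q.mean(0).round(1), cv2.minAreaRect(q[:,:2].astype(np.float32)), np.median(q[:,2]))
    br=s&(p[:,0]>p[:,2].astype(int)+60)
    print(' brass',P[br].round(0).tolist())
    # housing top
    s=(P[:,0]>450)&(P[:,0]<800)&(abs(P[:,1]-20)<140)
    q=P[s&(P[:,2]>52)&(P[:,2]<64)]; print(' housing z',np.median(q[:,2]),len(q),cv2.minAreaRect(q[:,:2].astype(np.float32)),q.mean(0))
    q=P[s&(P[:,2]>15)&(P[:,2]<64)]; print(' lower', cv2.minAreaRect(q[:,:2].astype(np.float32)))
    q=P[s&(P[:,2]>168)]; print(' grip top',len(q),q.mean(0) if len(q) else 0,cv2.minAreaRect(q[:,:2].astype(np.float32)) if len(q) else 0)
    im=np.full((600,800,3),255,np.uint8)
    for pt,c in zip(P,p):
        if np.isnan(pt[0]):continue
        if pt[2]<10: continue
        X=int((pt[0]-400)*2);Y=int((pt[1]+280)*1.6*1.25)
        if 0<=X<800 and 0<=Y<800:
            cv2.circle(im,(X,600-Y),2,cv2.applyColorMap(np.uint8([[min(255,max(0,pt[2]*1.4))]]),cv2.COLORMAP_JET)[0,0].tolist(),-1)
    cv2.imwrite('pics/top_%s.png'%n,im)
```

```text
scene batt top 124 [ 517.3 -258.8   89.9] ((517.3377075195312, -258.4126892089844), (53.53639221191406, 33.146331787109375), 33.68263626098633) 89.75441996400423
 brass [[502.0, -271.0, 93.0], [498.0, -269.0, 90.0], [503.0, -264.0, 96.0], [503.0, -274.0, 90.0], [506.0, -270.0, 94.0], [505.0, -267.0, 93.0], [504.0, -264.0, 93.0], [520.0, -260.0, 87.0], [524.0, -255.0, 92.0], [523.0, -252.0, 92.0], [523.0, -248.0, 92.0], [527.0, -257.0, 90.0], [527.0, -254.0, 90.0], [524.0, -252.0, 88.0]]
 housing z 57.195454776992506 966 ((650.924560546875, 4.287681579589844), (140.45169067382812, 355.366943359375), 70.99555969238281) [618.85544876  26.71690074  57.21554538]
 lower ((636.3135375976562, -21.15325927734375), (186.8887939453125, 348.5873718261719), 80.1479263305664)
 grip top 7673 [609.96484977   3.73166799 549.91985397] ((576.5110473632812, 2.2324981689453125), (127.03626251220703, 252.67982482910156), 89.90071868896484)
side batt top 118 [ 510.7 -255.    90.2] ((511.7316589355469, -256.59088134765625), (49.86895751953125, 37.10974884033203), 33.197994232177734) 90.50129494920787
 brass [[525.0, -252.0, 92.0], [523.0, -244.0, 93.0], [521.0, -247.0, 92.0], [503.0, -266.0, 91.0], [499.0, -266.0, 92.0]]
 housing z 58.601876877551035 1285 ((645.0790405273438, 7.426063537597656), (142.98101806640625, 349.966796875), 70.53311920166016) [599.35193648  28.44678298  58.27673575]
 lower ((633.5888061523438, -20.058799743652344), (189.93028259277344, 347.8167724609375), 80.2926254272461)
 grip top 6387 [587.73621513  30.90859916 460.90213883] ((574.9295654296875, 4.393974304199219), (246.562744140625, 118.67704010009766), 10.692339897155762)
```

View pics/top_side.png

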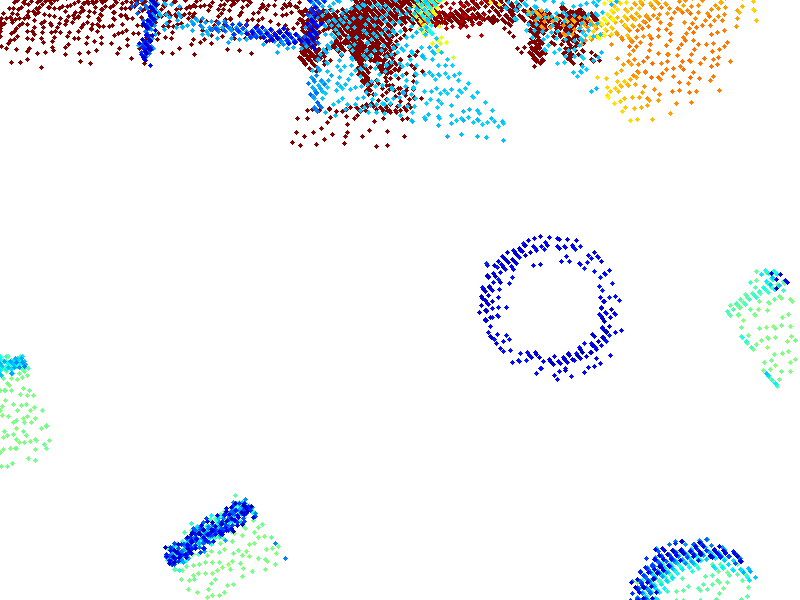

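View pics/top_scene.png

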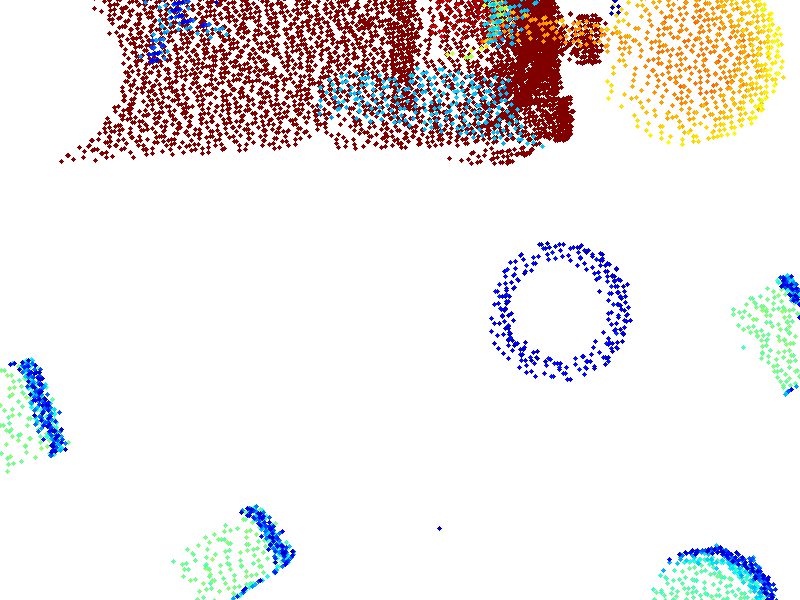

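Run:
```python
from h import *
for n in ['scene','side']:
    f=np.load('/tmp/%s0.npz'%n);P=f['P'].reshape(-1,3)
    im=np.full((600,800,3),255,np.uint8)
    P=P[~np.isnan(P[:,0])]
    P=P[np.argsort(P[:,2])]
    for pt in P:
        if pt[2]<12 or pt[2]>185: continue
        X=int((pt[0]-440)*2.2);Y=int((pt[1]+120)*2.2)
        if 0<=X<800 and 0<=Y<600:
            cv2.circle(im,(X,600-Y),2,cv2.applyColorMap(np.uint8([[min(255,max(0,pt[2]*1.4))]]),cv2.COLORMAP_JET)[0,0].tolist(),-1)
    cv2.imwrite('pics/lamp_%s.png'%n,im)
p,d=imaging.snapshot('wrist');save(p,'w0.png');P=cloud('wrist',d);print(P[::100,::150].round(0).tolist())
print({k:np.round(v,2).tolist() for k,v in cal('wrist').items()})
```

```text
[[[283.0, 181.0, 1.0], [445.0, 182.0, -1.0], [607.0, 182.0, 0.0], [769.0, 182.0, 1.0], [931.0, 181.0, 2.0]], [[252.0, 78.0, 1.0], [429.0, 78.0, 1.0], [606.0, 78.0, -0.0], [783.0, 79.0, -1.0], [1634.0, 92.0, -752.0]], [[215.0, -46.0, -0.0], [410.0, -45.0, -0.0], [613.0, 8.0, 171.0], [734.0, -2.0, 138.0], [1733.0, -279.0, -752.0]], [[169.0, -197.0, -1.0], [570.0, 11.0, 289.0], [602.0, -196.0, 0.0], [668.0, 12.0, 291.0], [1851.0, -730.0, -749.0]]]
{'mtx': [[302.44, 0.0, 315.24], [0.0, 302.44, 195.59], [0.0, 0.0, 1.0]], 'mount': [[0.0, 0.96, 0.28, 71.88], [1.0, -0.0, 0.0, -0.71], [0.0, 0.28, -0.96, -166.72], [0.0, 0.0, 0.0, 1.0]]}
```

View pics/lamp_scene.png

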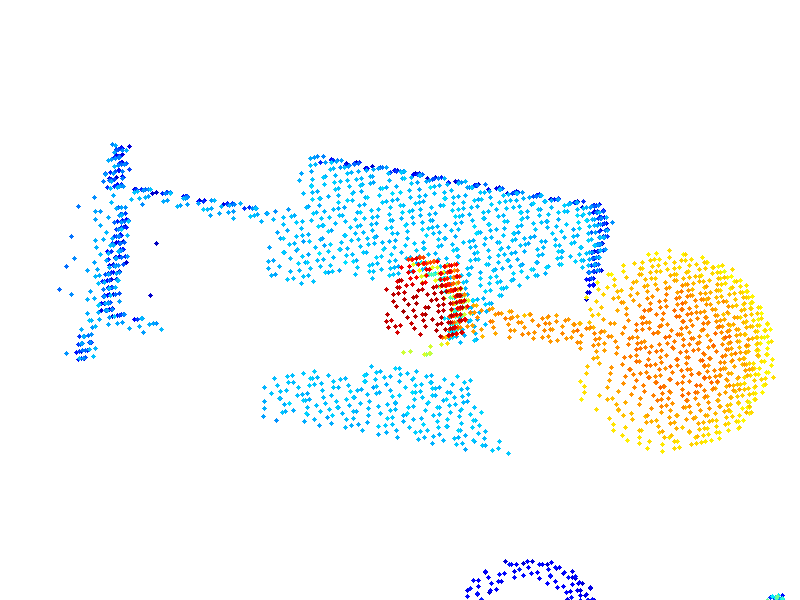

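View pics/lamp_side.png

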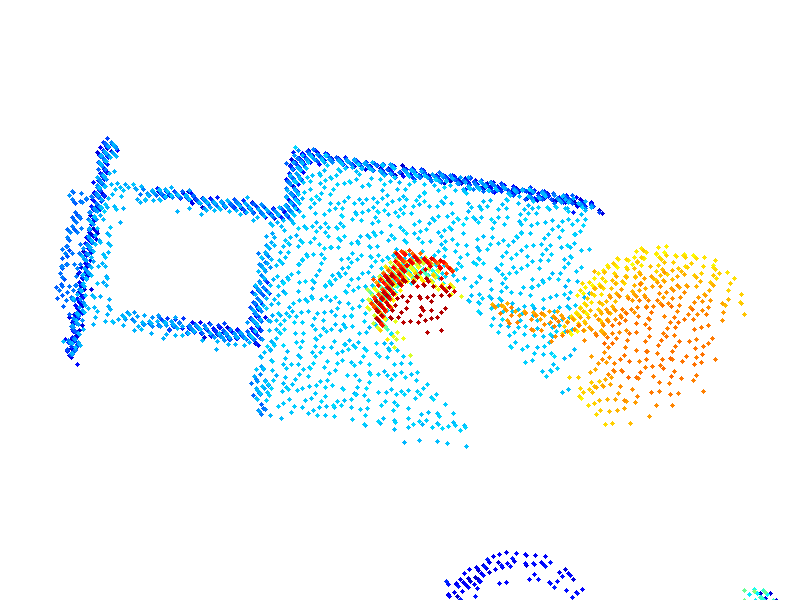

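View pics/w0.png

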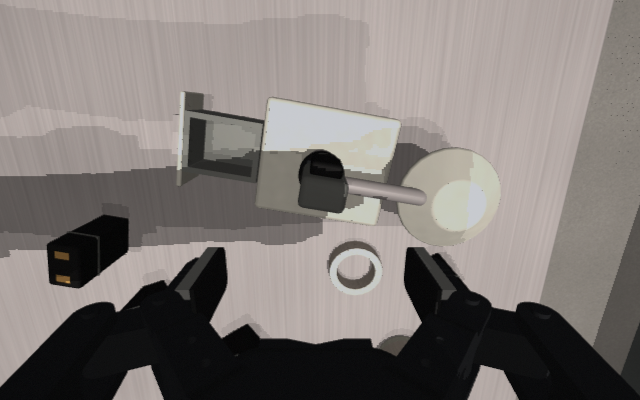

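```bash
python3 - <<'E'
from h import *
p,d=imaging.snapshot('wrist');P=cloud('wrist',d);np.savez('/tmp/w0.npz',P=P,p=p)
from scipy.optimize import least_squares,minimize
C={'wrist':P.reshape(-1,3)}
for n in ['scene','side']: C[n]=np.load('/tmp/%s0.npz'%n)['P'].reshape(-1,3)
def rect(q,w,h):  # fit rect of known size to partial top pts: minimize outside dist + edges
    pass
def H(l):  # rotated into lamp frame x,y -> set of part footprints, signed outside distance to union of high (z~50-60) surfaces
    def box(x0,x1,y0,y1):
        dx=np.maximum(x0-l[:,0],l[:,0]-x1);dy=np.maximum(y0-l[:,1],l[:,1]-y1)
        return np.hypot(np.maximum(dx,0),np.maximum(dy,0))+np.minimum(np.maximum(dx,dy),0)
    b=[box(-65,75,-60,60),box(-152,-140,-50,50),box(-146,-60,26,32),box(-146,-60,-32,-26)]
    return np.min(b,0)
for n,Q in C.items():
    Q=Q[~np.isnan(Q[:,0])]
    s=(Q[:,0]>450)&(Q[:,0]<740)&(Q[:,1]>-70)&(Q[:,1]<130)
    A=Q[s&(Q[:,2]>48)&(Q[:,2]<63)]      # must be inside
    B=Q[s&(Q[:,2]<4)]                   # table must be outside
    def cost(v):
        c,sn=np.cos(v[2]),np.sin(v[2]);M=np.array([[c,-sn],[sn,c]])
        a=H((A[:,:2]-v[:2])@M);b=H((B[:,:2]-v[:2])@M)
        return np.minimum(np.maximum(a,0),8).sum()+np.minimum(np.maximum(-b,0),8).sum()
    best=min((minimize(cost,[632+i,17+j,-.17],method='Nelder-Mead',options=dict(initial_simplex=np.array([632+i,17+j,-.17])+np.array([[0,0,0],[6,0,0],[0,6,0],[0,0,.1]]),xatol=.01,fatol=.1,maxiter=600)) for i in (-5,5) for j in (-5,5)),key=lambda o:o.fun)
    x=best.x;u=np.array([np.cos(x[2]),np.sin(x[2])])
    print(n,x.round(3),best.fun/len(A),len(A),'drawer',(x[:2]-106*u).round(1))
    g=Q[s&(Q[:,2]>168)&(Q[:,2]<178)&(np.hypot(Q[:,0]-632,Q[:,1]-8)<40)]
    if len(g)>5: print('  grip top',len(g),g.mean(0).round(1),cv2.minAreaRect(g[:,:2].astype(np.float32)))
E
python3 - <<'E'
import cv2
a=cv2.imread('pics/w0.png');cv2.imwrite('pics/w0c.png',cv2.resize(a[80:240,160:360],None,fx=4,fy=3.7))
E
```

```text
wrist [ 6.27649e+02  1.24670e+01 -1.68000e-01] 0.08374740462428575 13512 drawer [523.1  30.2]
  grip top 1503 [629.3  13.  171.7] ((629.4328002929688, 11.926170349121094), (23.99940299987793, 33.85847091674805), 80.85911560058594)
scene [ 6.26821e+02  1.29610e+01 -1.78000e-01] 3.5912862976290376 1038 drawer [522.5  31.8]
  grip top 73 [634.1  12.8 171.7] ((633.0411987304688, 12.630003929138184), (23.018442153930664, 36.35984802246094), 82.37712860107422)
side [ 6.28022e+02  1.38930e+01 -1.75000e-01] 0.406441662635924 1424 drawer [523.6  32.4]
  grip top 67 [626.3  17.  172.4] ((627.4909057617188, 15.850937843322754), (23.50007438659668, 31.925418853759766), 76.86475372314453)
```

View pics/w0c.png

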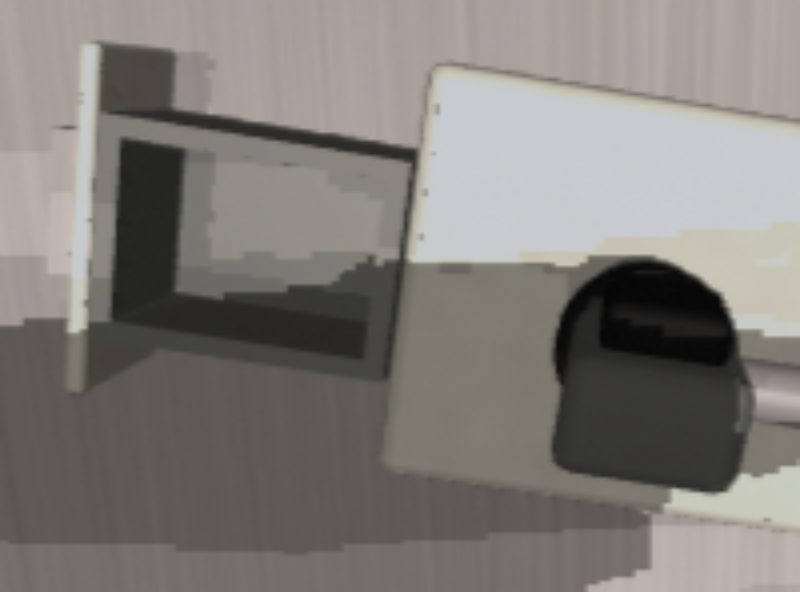

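>>> {"op": "drive_tool", "data": {"motion": [[-0.12, -0.2, 0, 0, 0, -0.023, 0], [-0.24, -0.4, 0, 0, 0, -0.046, 0], [-0.3, -0.55, -0.05, 0, 0, -0.069, 0], [-0.35, -0.7, -0.1, 0, 0, -0.092, 0], [-0.367, -0.8, -0.15, 0, 0, -0.115, 0], [-0.367, -0.86, -0.167, 0, 0, -0.138, 0], [-0.367, -0.86, -0.167, 0, 0, -0.157, 0], [-0.367, -0.86, -0.167, 0, 0, -0.157, 0]]}}

```text
clock: 1.7
tool_pos: [514.5, -258.7, 157.0]
eef_rot: [0.958, 0.286, -0.0, -0.0]
wrist_force: [-0.3, 0.7, 0.7]
grip_width: 1.0
```

```bash
cat > bm.py <<'E'
from h import *
import sys
st=r.observe();p,d=imaging.snapshot('wrist');save(p,sys.argv[1]);P=cloud('wrist',d,st)
e=R.from_quat(st['eef_rot']).as_matrix()
print('clock',st['clock'],'tcp',st['tool_pos'].round(1),'jaw dir',np.degrees(np.arctan2(e[1,1],e[0,1])).round(2),'z',e[:,2].round(3),'F',st['wrist_force'].round(1),'g',st['grip_width'])
q=P.reshape(-1,3);
E
cp bm.py bm1.py
cat >> bm1.py <<'E'
s=(abs(q[:,0]-514)<60)&(abs(q[:,1]+257)<60)&(q[:,2]>85)&(q[:,2]<97)
t=q[s];print(len(t),t.mean(0).round(1),cv2.minAreaRect(t[:,:2].astype(np.float32)))
E
python3 bm1.py w1.png
```

```text
clock 1.7 tcp [ 514.5 -258.7  157. ] jaw dir -56.74 z [-0.001 -0.    -1.   ] F [-0.3  0.7  0.7] g 1.0002676873159497
2419 [ 514.3 -260.3   90.2] ((513.13720703125, -260.8177795410156), (49.8241081237793, 33.54286193847656), 34.53491973876953)
```

View pics/w1.png

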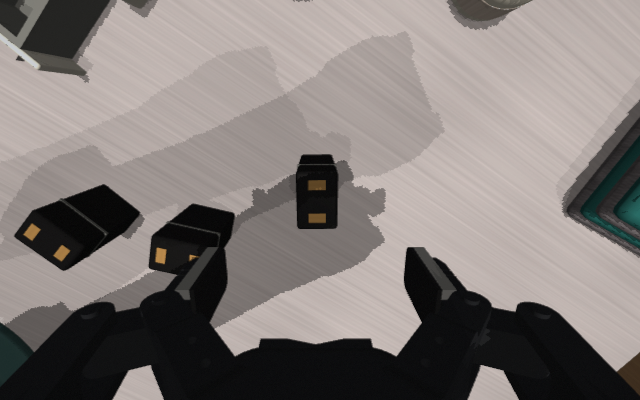

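Picture: the target battery is centred between the open fingers at px (317,200). Look-alikes C and D are left of it at (195,240) and (75,225), clear of the fingers.

>>> {"op": "drive_tool", "data": {"motion": [[-0.003, -0.006, -0.12, 0, 0, 0.003, 0], [-0.003, -0.006, -0.24, 0, 0, 0.003, 0], [-0.003, -0.006, -0.33, 0, 0, 0.003, 0], [-0.003, -0.006, -0.33, 0, 0, 0.003, 0], [-0.003, -0.006, -0.33, 0, 0, 0.003, 1], [-0.003, -0.006, -0.33, 0, 0, 0.003, 1], [-0.003, -0.006, -0.33, 0, 0, 0.003, 1], [-0.003, -0.006, -0.33, 0, 0, 0.003, 1]], "grip_force": 40}}

```text
clock: 2.55
tool_pos: [515.1, -259.8, 59.7]
eef_rot: [0.954, 0.299, 0.001, 0.001]
wrist_force: [-2.5, 1.6, 11.2]
grip_width: 0.379
```

>>> {"op": "drive_tool", "data": {"motion": [[0, 0, 0, 0, 0, 0, 1], [0, 0, 0, 0, 0, 0, 1], [0, 0, 0, 0, 0, 0, 1]]}}

```text
clock: 2.85
tool_pos: [515.1, -259.7, 59.8]
eef_rot: [0.954, 0.299, 0.001, 0.001]
wrist_force: [0.4, 0.7, -0.7]
grip_width: 0.383
```

>>> {"op": "drive_tool", "data": {"motion": [[0, 0, 0.1, 0, 0, 0, 1], [0, 0, 0.22, 0, 0, 0, 1], [0, 0, 0.33, 0, 0, 0, 1], [0, 0.15, 0.36, 0, 0, -0.02, 1], [0, 0.3, 0.36, 0, 0, -0.04, 1], [0, 0.45, 0.36, 0, 0, -0.06, 1], [0, 0.6, 0.36, 0, 0, -0.08, 1], [0.01, 0.7, 0.36, 0, 0, -0.1, 1]]}}

```text
clock: 3.65
tool_pos: [517.5, -46.6, 167.8]
eef_rot: [1.0, -0.012, 0.001, 0.001]
wrist_force: [1.0, -0.0, -4.5]
grip_width: 0.378
```

```bash
python3 bm.py w2.png
```

```text
clock 3.65 tcp [517.5 -46.6 167.8] jaw dir -91.42 z [ 0.001 -0.001 -1.   ] F [ 1.  -0.  -4.5] g 0.37799511125290347
```

View pics/w2.png

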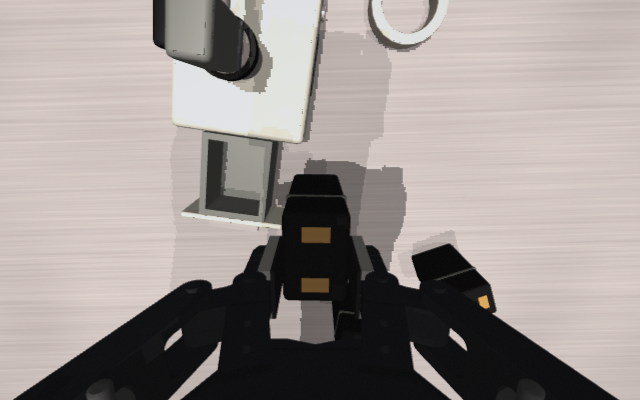

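Run:
```python
from h import *
st=r.observe();p,d=imaging.snapshot('wrist');P=cloud('wrist',d,st).reshape(-1,3);T=st['tool_pos'];print(st['clock'],T.round(1))
t=P[(abs(P[:,2]-T[2]-31)<6)&(abs(P[:,0]-T[0])<40)&(abs(P[:,1]-T[1])<17)];print(len(t),t.mean(0).round(1),cv2.minAreaRect(t[:,:2].astype(np.float32)))
from scipy.optimize import minimize
Q=P[~np.isnan(P[:,0])]
s=(Q[:,0]>450)&(Q[:,0]<740)&(Q[:,1]>-10)&(Q[:,1]<130)
def H(l):
    def box(x0,x1,y0,y1):
        dx=np.maximum(x0-l[:,0],l[:,0]-x1);dy=np.maximum(y0-l[:,1],l[:,1]-y1)
        return np.hypot(np.maximum(dx,0),np.maximum(dy,0))+np.minimum(np.maximum(dx,dy),0)
    return np.min([box(-65,75,-60,60),box(-152,-140,-50,50),box(-146,-60,26,32),box(-146,-60,-32,-26)],0)
A=Q[s&(Q[:,2]>48)&(Q[:,2]<63)];B=Q[s&(Q[:,2]<10)]
def cost(v):
    c,sn=np.cos(v[2]),np.sin(v[2]);M=np.array([[c,-sn],[sn,c]])
    a=H((A[:,:2]-v[:2])@M);b=H((B[:,:2]-v[:2])@M)
    return np.minimum(np.maximum(a,0),8).sum()+np.minimum(np.maximum(-b,0),8).sum()
b=min((minimize(cost,[628+i,13+j,-.17],method='Nelder-Mead',options=dict(initial_simplex=np.array([628+i,13+j,-.17])+np.array([[0,0,0],[5,0,0],[0,5,0],[0,0,.05]]),maxiter=600)) for i in (-4,4) for j in (-4,4)),key=lambda o:o.fun)
x=b.x;u=np.array([np.cos(x[2]),np.sin(x[2])]);print(x.round(3),b.fun/len(A),'drawer',x[:2]-106*u)
```

```text
3.7 [518.3 -42.  167.7]
5939 [518.4 -42.4 198.1] ((516.113525390625, -41.99089431762695), (33.96305847167969, 50.75461196899414), 89.96251678466797)
[ 6.26045e+02  1.14070e+01 -1.75000e-01] 0.12640515974523794 drawer [521.66663895  29.87502645]
```

>>> {"op": "drive_tool", "data": {"motion": [[0.01, 0.12, 0, 0, 0, -0.012, 1], [0.02, 0.24, 0, 0, 0, -0.0235, 1], [0.02, 0.24, 0, 0, 0, -0.0235, 1], [0.02, 0.24, 0, 0, 0, -0.0235, 1], [0.02, 0.24, 0, 0, 0, -0.0235, 1]]}}

```text
clock: 4.25
tool_pos: [524.1, 26.0, 167.6]
eef_rot: [0.996, -0.084, 0.0, 0.0]
wrist_force: [0.1, -0.4, -4.3]
grip_width: 0.384
```

```bash
python3 bm.py w3.png
```

```text
clock 4.25 tcp [524.1  26.  167.6] jaw dir -99.69 z [ 0.001 -0.001 -1.   ] F [ 0.1 -0.4 -4.3] g 0.3837021138098163
```

View pics/w3.png

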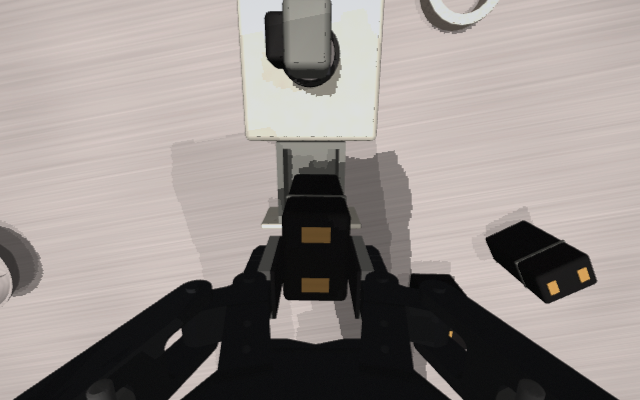

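>>> {"op": "drive_tool", "data": {"motion": [[0.002, 0.0125, -0.08, 0, 0, 0, 1], [0.002, 0.0125, -0.14, 0, 0, 0, 1], [0.002, 0.0125, -0.14, 0, 0, 0, 1], [0.002, 0.0125, -0.2, 0, 0, 0, 1], [0.002, 0.0125, -0.25, 0, 0, 0, 1], [0.002, 0.0125, -0.29, 0, 0, 0, 1], [0.002, 0.0125, -0.29, 0, 0, 0, 1]]}}

```text
clock: 5.0
tool_pos: [524.2, 29.2, 79.9]
eef_rot: [0.996, -0.085, -0.0, 0.001]
wrist_force: [-0.4, 0.4, -3.4]
grip_width: 0.381
```

```bash
python3 bm.py w4.png
```

```text
clock 5.0 tcp [524.2  29.2  79.9] jaw dir -99.76 z [-0.001 -0.001 -1.   ] F [-0.4  0.4 -3.4] g 0.3810640888873712
```

View pics/w4.png

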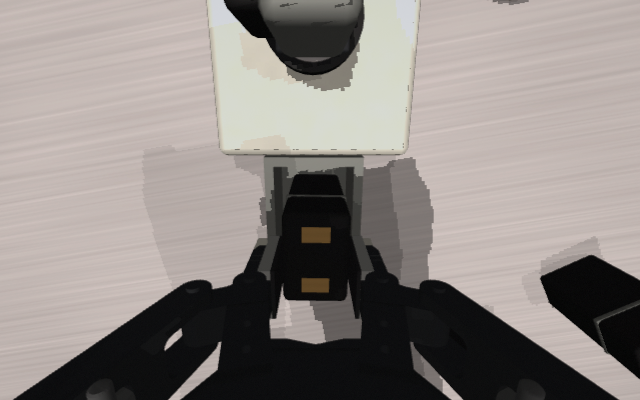

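>>> {"op": "drive_tool", "data": {"motion": [[0, 0, -0.02, 0, 0, 0, 1], [0, 0, -0.035, 0, 0, 0, 1], [0, 0, -0.045, 0, 0, 0, 1], [0, 0, -0.045, 0, 0, 0, 1], [0, 0, -0.045, 0, 0, 0, 1]]}}

```text
clock: 5.55
tool_pos: [524.7, 29.3, 67.3]
eef_rot: [0.996, -0.085, 0.0, 0.001]
wrist_force: [0.2, 0.5, -4.4]
grip_width: 0.379
```

>>> {"op": "drive_tool", "data": {"motion": [[0, 0, -0.006, 0, 0, 0, 1], [0, 0, -0.009, 0, 0, 0, 1], [0, 0, -0.009, 0, 0, 0, 1], [0, 0, -0.009, 0, 0, 0, 1]]}}

```text
clock: 5.95
tool_pos: [525.5, 29.3, 65.8]
eef_rot: [0.996, -0.085, 0.001, 0.0]
wrist_force: [-4.8, -0.5, 17.8]
grip_width: 0.377
```

>>> {"op": "drive_tool", "data": {"motion": [[0, 0, 0.002, 0, 0, 0, 0.5], [0, 0, 0.002, 0, 0, 0, 0], [0, 0, 0.002, 0, 0, 0, 0], [0, 0, 0.002, 0, 0, 0, 0], [0, 0, 0.002, 0, 0, 0, 0], [0, 0, 0.002, 0, 0, 0, 0]]}}

```text
clock: 6.55
tool_pos: [525.5, 29.3, 66.3]
eef_rot: [0.996, -0.085, 0.001, 0.0]
wrist_force: [0.4, 0.3, 0.0]
grip_width: 0.996
```

>>> {"op": "drive_tool", "data": {"motion": [[0, 0, 0.1, 0, 0, 0, 0], [0, 0, 0.25, 0, 0, 0, 0], [0, 0, 0.4, 0, 0, 0, 0], [0, 0, 0.52, 0, 0, 0, 0], [0, 0, 0.52, 0, 0, 0, 0], [0, 0, 0.52, 0, 0, 0, 0]]}}

```text
clock: 7.15
tool_pos: [525.6, 29.4, 222.8]
eef_rot: [0.996, -0.085, 0.002, -0.0]
wrist_force: [-0.2, 0.4, 0.0]
grip_width: 1.002
```

```bash
cat bm.py > bm2.py
cat >> bm2.py <<'E'
t=q[(q[:,2]>88)&(q[:,2]<104)&(np.hypot(q[:,0]-522.5,q[:,1]-30)<45)]
print('batt',len(t),t.mean(0).round(1),cv2.minAreaRect(t[:,:2].astype(np.float32)))
t=q[(q[:,2]>166)&(q[:,2]<178)&(np.hypot(q[:,0]-628,q[:,1]-12)<40)]
print('grip',len(t),t.mean(0).round(1),cv2.minAreaRect(t[:,:2].astype(np.float32)))
E
python3 bm2.py w5.png
```

```text
clock 7.15 tcp [525.6  29.4 222.8] jaw dir -99.75 z [ 0.003 -0.    -1.   ] F [-0.2  0.4  0. ] g 1.0019477594935677
batt 1642 [524.4  28.7  96.1] ((522.9996337890625, 28.683624267578125), (33.81357955932617, 49.85242462158203), 79.38557434082031)
grip 1948 [628.9  11.5 171.7] ((629.1454467773438, 11.521018981933594), (23.874332427978516, 33.87680435180664), 80.5518569946289)
```

View pics/w5.png

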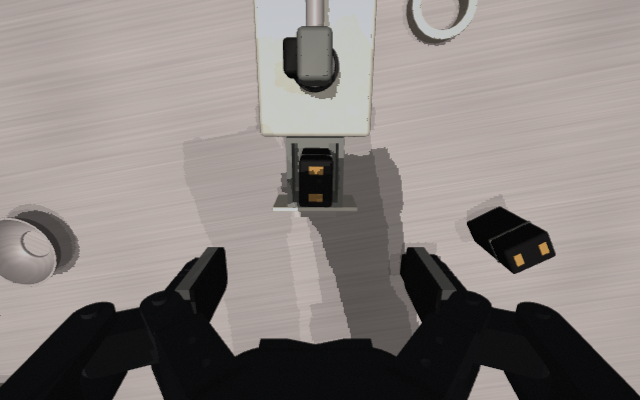

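>>> {"op": "drive_tool", "data": {"motion": [[0.12, -0.018, 0, 0, 0, 0, 0], [0.24, -0.036, 0, 0, 0, 0, 0], [0.346, -0.053, 0, 0, 0, 0, 0], [0.346, -0.053, 0, 0, 0, 0, 0], [0.346, -0.053, 0, 0, 0, 0, 0], [0.346, -0.053, 0, 0, 0, 0, 0]]}}

```text
clock: 7.8
tool_pos: [628.0, 13.6, 220.9]
eef_rot: [0.996, -0.085, -0.0, 0.0]
wrist_force: [-0.8, -0.3, 0.5]
grip_width: 0.998
```

```bash
python3 bm2.py w6.png
```

```text
clock 7.8 tcp [628.   13.6 220.9] jaw dir -99.75 z [-0.    -0.001 -1.   ] F [-0.8 -0.3  0.5] g 0.9981538811378153
batt 1319 [525.9  28.3  96. ] ((523.4425659179688, 28.48871612548828), (33.71647644042969, 50.07878875732422), 79.53729248046875)
grip 1328 [630.9  11.1 171.7] ((629.8838500976562, 11.493992805480957), (23.788135528564453, 33.472660064697266), 81.02674102783203)
```

View pics/w6.png

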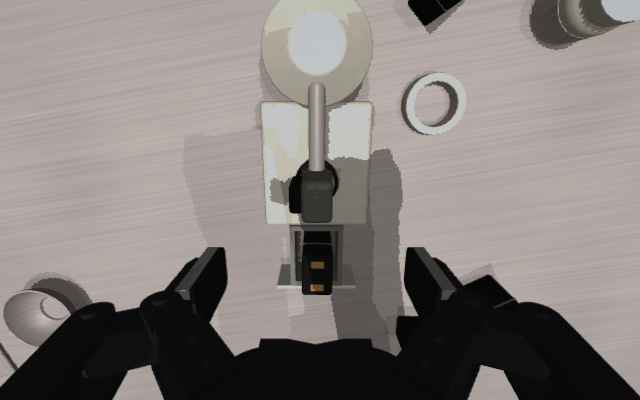

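Picture: the grip is centred between the fingers at px (316,195) with the black button on the left (+y). The battery is upright in the drawer at (317,265). Next I'll descend and squeeze.

>>> {"op": "drive_tool", "data": {"motion": [[0.005, 0, -0.1, 0, 0, 0, 0], [0.005, 0, -0.2, 0, 0, 0, 0], [0.005, 0, -0.28, 0, 0, 0, 0], [0.005, 0, -0.313, 0, 0, 0, 0], [0.005, 0, -0.313, 0, 0, 0, 0], [0.005, 0, -0.313, 0, 0, 0, 0]]}}

```text
clock: 8.45
tool_pos: [630.0, 13.7, 128.7]
eef_rot: [0.996, -0.085, 0.001, 0.0]
wrist_force: [0.6, 0.4, 1.0]
grip_width: 0.997
```

>>> {"op": "drive_tool", "data": {"motion": [[0, 0, 0, 0, 0, 0, 1], [0, 0, 0, 0, 0, 0, 1], [0, 0, 0, 0, 0, 0, 1], [0, 0, 0, 0, 0, 0, 1], [0, 0, 0, 0, 0, 0, 1], [0, 0, 0, 0, 0, 0, 1], [0, 0, 0, 0, 0, 0, 1], [0, 0, 0, 0, 0, 0, 1]], "grip_force": 50}}

```text
clock: 9.25
tool_pos: [630.4, 14.0, 129.5]
eef_rot: [0.996, -0.085, 0.001, -0.0]
wrist_force: [-2.7, 1.3, 9.4]
grip_width: 0.311
```

```bash
python3 bm2.py w7.png
```

```text
clock 9.25 tcp [630.4  14.  129.5] jaw dir -99.74 z [ 0.003  0.    -1.   ] F [-2.7  1.3  9.4] g 0.31088432623769935
batt 1464 [537.   26.5  95.6] ((533.7206420898438, 26.766067504882812), (33.94416427612305, 29.805709838867188), 79.99893951416016)
grip 4136 [632.9  11.5 171.8] ((633.680419921875, 14.562135696411133), (43.79046630859375, 39.07057571411133), 44.70158004760742)
```

View pics/w7.png

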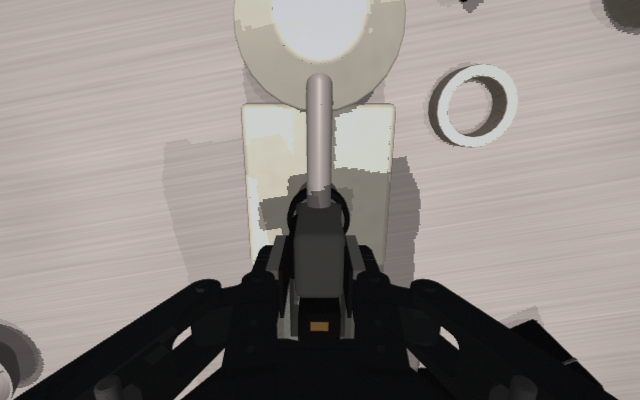

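The opening reads 26.4 mm. The battery read 1.6 mm low, so this is about 28 mm and the button is fully in. Pulling up.

>>> {"op": "drive_tool", "data": {"motion": [[0, 0, 0.02, 0, 0, 0, 1], [0, 0, 0.05, 0, 0, 0, 1], [0, 0, 0.08, 0, 0, 0, 1], [0, 0, 0.11, 0, 0, 0, 1], [0, 0, 0.14, 0, 0, 0, 1], [0, 0, 0.17, 0, 0, 0, 1], [0, 0, 0.17, 0, 0, 0, 1]]}}

```text
clock: 10.0
tool_pos: [630.4, 14.1, 181.8]
eef_rot: [0.996, -0.085, 0.002, -0.0]
wrist_force: [-1.4, 1.2, -3.3]
grip_width: 0.303
```

>>> {"op": "drive_tool", "data": {"motion": [[0, 0, 0.03, 0, 0, 0, 1], [0, 0, 0.06, 0, 0, 0, 1], [0, 0, 0.09, 0, 0, 0, 1], [0, 0, 0.12, 0, 0, 0, 1], [0, 0, 0.15, 0, 0, 0, 1], [0, 0, 0.17, 0, 0, 0, 1], [0, 0, 0.17, 0, 0, 0, 1]]}}

```text
clock: 10.7
tool_pos: [630.5, 14.1, 233.9]
eef_rot: [0.996, -0.085, 0.002, -0.001]
wrist_force: [-2.0, 0.4, -2.9]
grip_width: 0.304
```

```bash
python3 bm.py w8.png
python3 - <<'E'
from h import *
for n in ['side','scene']:
    p,d=imaging.snapshot(n); cv2.imwrite('pics/%s8.png'%n,cv2.resize(p[:,:,::-1][60:260,200:450] if n=='side' else p[:,:,::-1][120:320,200:450],None,fx=3.2,fy=3,interpolation=cv2.INTER_CUBIC));P=cloud(n,d)
    # shade points
    q=P.reshape(-1,3);ax=np.array([629.5+115*np.cos(.168),11.6-115*np.sin(.168)])
    t=q[(np.hypot(*(q[:,:2]-ax).T)<40)&(q[:,2]>90)&(q[:,2]<350)]
    P0=np.load('/tmp/%s0.npz'%n)['P'].reshape(-1,3);t0=P0[(np.hypot(*(P0[:,:2]-ax).T)<40)&(P0[:,2]>90)&(P0[:,2]<350)]
    print(n,np.percentile(t[:,2],[10,50,90]).round(1),np.percentile(t0[:,2],[10,50,90]).round(1))
E
```

```text
clock 10.7 tcp [630.5  14.1 233.9] jaw dir -99.73 z [ 0.004  0.001 -1.   ] F [-2.   0.4 -2.9] g 0.30437568775453155
side [228.4 236.6 242.3] [124.7 133.6 139. ]
scene [226.8 235.6 241.4] [123.5 131.8 138.4]
```

View pics/side8.png

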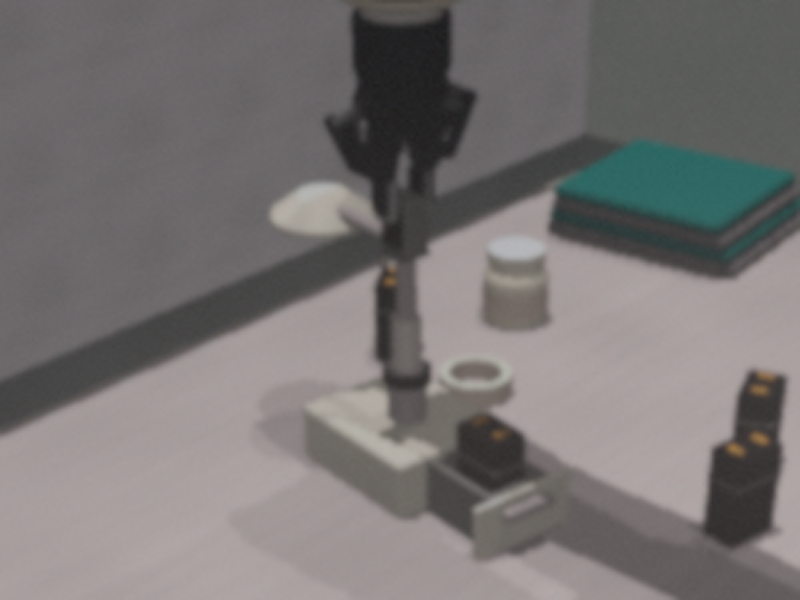

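View pics/w8.png

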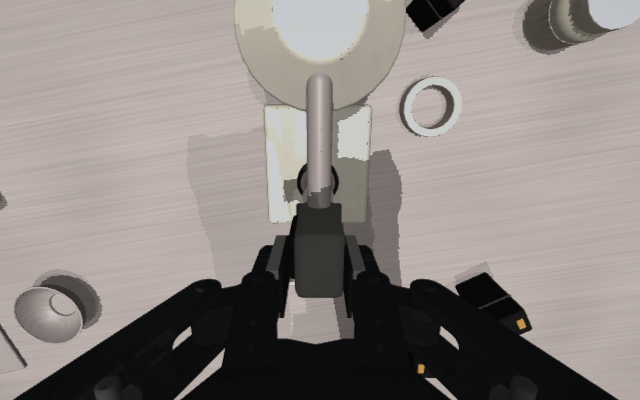

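>>> {"op": "drive_tool", "data": {"motion": [[0, 0, 0.015, 0, 0, 0, 1], [0, 0, 0.03, 0, 0, 0, 1], [0, 0, 0.04, 0, 0, 0, 1], [0, 0, 0.048, 0, 0, 0, 1], [0, 0, 0.054, 0, 0, 0, 1], [0, 0, 0.054, 0, 0, 0, 1], [0, 0, 0.054, 0, 0, 0, 1]]}}

```text
clock: 11.55
tool_pos: [630.5, 14.1, 249.5]
eef_rot: [0.996, -0.085, 0.002, -0.001]
wrist_force: [-1.7, 1.4, -2.4]
grip_width: 0.306
```

>>> {"op": "drive_tool", "data": {"motion": [[0, 0, 0.005, 0, 0, 0, 1], [0, 0, 0.009, 0, 0, 0, 1], [0, 0, 0.009, 0, 0, 0, 1], [0, 0, 0.009, 0, 0, 0, 1]]}}

```text
clock: 11.95
tool_pos: [630.0, 14.1, 250.3]
eef_rot: [0.996, -0.085, 0.001, -0.0]
wrist_force: [5.6, 1.9, -26.7]
grip_width: 0.304
```

>>> {"op": "drive_tool", "data": {"motion": [[0, 0, 0, 0, 0, 0, 1], [0, 0, 0, 0, 0, 0, 1]]}}

```text
clock: 12.15
tool_pos: [630.1, 14.1, 250.0]
eef_rot: [0.996, -0.085, 0.001, -0.0]
wrist_force: [3.6, 1.6, -12.2]
grip_width: 0.304
```

```bash
python3 bm.py w9.png
python3 - <<'E'
from h import *
for n in ['side','scene']:
    p,d=imaging.snapshot(n);P=cloud(n,d);np.nan
    if n=='side': cv2.imwrite('pics/side9.png',cv2.resize(p[:,:,::-1][60:260,200:450],None,fx=3.2,fy=3,interpolation=cv2.INTER_CUBIC))
    q=P.reshape(-1,3);ax=np.array([629.5+115*np.cos(.168),11.6-115*np.sin(.168)])
    P0=np.load('/tmp/%s0.npz'%n)['P'].reshape(-1,3)
    f=lambda q:np.percentile(q[(np.hypot(*(q[:,:2]-ax).T)<40)&(q[:,2]>90)&(q[:,2]<350)][:,2],[10,50,90])
    print(n,(f(q)-f(P0)).round(1))
    t=q[(q[:,2]>88)&(q[:,2]<104)&(np.hypot(q[:,0]-522.5,q[:,1]-30)<45)]
    print('batt',t.mean(0).round(1),len(t))
st=r.observe();print(st['clock'],st['tool_pos'],st['wrist_force'],st['grip_width'])
E
```

```text
clock 12.15 tcp [630.1  14.1 250. ] jaw dir -99.74 z [ 0.001  0.    -1.   ] F [  3.6   1.6 -12.2] g 0.3036472801000616
side [120.5 119.8 119.7]
batt [519.1  35.5  95.8] 188
scene [120.2 120.4 119.4]
batt [528.5  30.6  95.2] 150
12.3 [630.03650894  14.10394594 249.99753082] [  5.2067403    2.29360336 -15.27859552] 0.30230593518601756
```

View pics/side9.png

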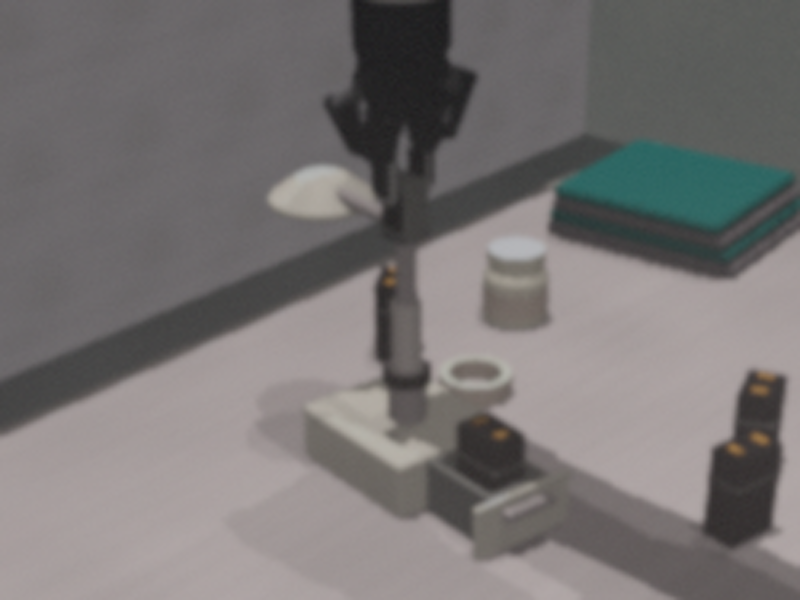

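The head is up 120 mm, at the second stop, and still gripped. The battery stands in the drawer. Handing in.

```bash
python3 -c "
from station import r
print(r.finish_job())"
```

```text
the job is handed in; nothing more can be done
None
```

I put the rightmost battery pack in the drawer and pulled the lamp to full height. I handed in at about 12 s, still gripping the head; no verdict was reported.

- **Battery:** it was lowered until it touched the floor (about 18 N at contact), then let go. The wrist camera then showed it standing upright about 2 mm from the drawer's middle, with its top at 96 mm as expected. In the last check its top was still at about 95–96 mm. The side and scene cameras disagreed on its position by about 10 mm, but each sees only part of its top.
- **Release button:** the gripper closed to about 28 mm over the grip, after a 1.6 mm correction taken from the battery grasp, so the button was fully in before the pull.
- **Pole:** both fixed cameras showed the lamp head 119.4–120.5 mm above its start height, with the full travel being 120 mm. Force at the second stop rose to 27 N, then settled to about 12–15 N while holding.
- **Force reading that disagreed:** during the second half of the pull the wrist force read only about 3 N, not the 10 N expected. The cameras showed the head rising with the gripper, so it did not slip.
- **Bystanders:** the tape, dish and jar were not touched, and the tape and jar look unmoved in the last picture. I did not measure their positions again.

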